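# Sweep the scored chestnuts from the board into the baking tray

### The arm

A 7-joint arm with a two-finger parallel gripper is mounted at the origin on the work surface. World frame = base frame: x ahead of the robot, y to its left, z up, the work surface at z = 0. Lengths are in m, angles in rad, forces in N, time in s.
With the tool pointing down it reaches from about 0.425 to 0.925 m from the base axis. Payload 6.8 kg.
Tool frame: the origin (TCP) lies on the centre line of the jaws, within the pads' length; the fingertips stand bot.finger_overhang ahead of it and the grasp point (between the pads) lies 3 mm ahead of it (bot.finger_overhang is the distance from the TCP to the fingertips, in m); z points along the fingers, y is the direction in which the jaws open and shut (so a half turn about z gives the same grasp; the last joint's range is limited). The gripper opens to 85 mm and grips with 20 to 120 N. Pads are 22 mm wide; open, the fingers measure 114 mm over their backs; the gripper's body (76 mm by 85 mm) begins 54 mm behind the grasp point. The pads swing forward as they close: fully open they stand 13 mm farther back than shut.
Start: joints at [-1.307, 0.477, 0.022, 1.555, -0.011, 1.109, -0.083], TCP at [0.245, 0.629, 0.253] pointing down, gripper open.
Joint ranges: [-2.96, 2.96], [-0.34, 2.1], [-1.41, 1.46], [0.24, 2.44], [-1.37, 4.51], [0.17, 1.92], [-2.96, 2.96]. Speed limits (rad/s): [2.39, 2.39, 3.14, 3.14, 3.14, 3.14, 3.14].

### API

Orientations are given as a unit quaternion [w, x, y, z].
In Python, from station import bot gives the robot as it stands.
- The arm moves only by the tool drive_tool, never from a script. Its argument "increments" is text: rows parted by semicolons, each of 4 numbers parted by spaces: the shift along the world's x, y, z in m, then the turn about the world's z in rad. In form: tx ty tz spin; .... A call has 1 to 12 rows; each row shifts and turns the commanded pose from where the row before left it; what a row does not reach is not made up. A row lasts 1/12 s, in which the tool goes at most 41.7 mm and 7.16 degrees, less where a joint would pass 70% of its speed; a pose out of reach is approached as far as the arm can. A call is refused whole if a number of a shift passes 0.0417 or a number of a turn 0.125, either way. A call with a gripper value outside its range is refused whole. "grip" is the opening, from 0 (shut) to 1 (fully open), set as the call begins (left out, the last holds). The fingers move at their own pace and stop on an object; "squeeze" is the grip in N (left out, the last holds). Time passes only in rows, so rows that do not move let the fingers close. It gives the time, the measured TCP pose, the force and the opening at its end, in the units of the state.
- bot.get_obs(): the state, without advancing time (a new reading comes with each control period).
- bot.read_camera(name): name is "side" or "top"; returns the picture (420x560x3 uint8, red, green, blue); there is no depth.
- bot.calibration(name): a dict with "fx", "fy", "cx", "cy" (pixels), "distortion" ([k1, k2, p1, p2, k3] as OpenCV has them; the pictures are not rectified), "camera_from_world" (4x4, takes a point from world to camera coordinates). Camera axes: x right, y down, z forward; pixel columns grow to the right and rows downward; lengths in m; the calibration is good to about 2 mm. A picture is of the moment at which its call begins. calibration takes no time and is no camera call.
- bot.hand_in(): hands the job in, once; it reports no verdict.
The state is a dict: "t": time; "q": joint angles; "joint_vel": joint speeds; "joint_torque": joint torques, N m; "eef_pos": TCP position; "tool_rot": TCP orientation; "contact_force": force on the tool from outside, world axes, zero at the start; "torque": the same for the moment, N m; "gripper_width": opening from 0.0 (shut) to 1.0 (fully open).
Only numpy, scipy, OpenCV 4.12 (cv2) and the standard library are available. Lean on these libraries where they do the work, as an engineer would, in place of code of your own. Each camera call takes 0.05 s, during which the arm holds its last target.

### The job

Sweep the four scored chestnuts along the chopping board with your fingertips and over its end into the baking tray tucked under it. Only push them, do not pick them up or carry them, and leave the garlic, the dish and the knife where they are.

Things in the scene. Friction and masses are not known exactly. Their poses are not given: they have to be found in the camera images.
- chestnut1_mid (a point): centre of a scored chestnut (one of four alike, dark brown, rigid, with a pale cross cut in its domed top; about 20 g). It lies flat side down: 40 mm long, 35 mm wide, 23 mm high, so this point is 11.5 mm above what it lies on; widest 8 mm up, slightly tucked in below. Its yaw is arbitrary.
- chestnut2_mid (a point): centre of a scored chestnut (one of four alike, dark brown, rigid, with a pale cross cut in its domed top; about 20 g). It lies flat side down: 40 mm long, 35 mm wide, 23 mm high, so this point is 11.5 mm above what it lies on; widest 8 mm up, slightly tucked in below. Its yaw is arbitrary.
- chestnut3_mid (a point): centre of a scored chestnut (one of four alike, dark brown, rigid, with a pale cross cut in its domed top; about 20 g). It lies flat side down: 40 mm long, 35 mm wide, 23 mm high, so this point is 11.5 mm above what it lies on; widest 8 mm up, slightly tucked in below. Its yaw is arbitrary.
- chestnut4_mid (a point): centre of a scored chestnut (one of four alike, dark brown, rigid, with a pale cross cut in its domed top; about 20 g). It lies flat side down: 40 mm long, 35 mm wide, 23 mm high, so this point is 11.5 mm above what it lies on; widest 8 mm up, slightly tucked in below. Its yaw is arbitrary.
- board: bamboo chopping board on two runners, fixed, its level top 56 mm above the worktop. Origin: on the worktop under the board's centre. 300 mm along its own x, 360 mm along its own y, 22 mm thick; both y ends are open underneath (34 mm clear).
- tray: bare metal mini-oven baking tray, fixed. Origin: on the worktop under its centre. 280 mm along its x, 190 mm along its y (axes parallel to the board's), walls 25 mm high and 3 mm thick. It stands in line with the board at one of its two y ends (which one varies), near rim tucked 20 mm under the board: what is pushed over that end drops about 50 mm into it.
- nut_bowl: white bowl heaped with unscored chestnuts, fixed on the worktop at the board's other y end; 128 mm across, about 75 mm high. Origin at the centre of its foot. Not part of the job.
- garlic_mid (a point): middle (27.5 mm above the board) of a whole garlic bulb standing on the board: 51 mm across, 55 mm high, 60 g. Not to be disturbed.
- dish_mid (a point): middle (17 mm above the board) of a small empty white dish standing on the board: 62 mm across, 34 mm high, 90 g. Not to be disturbed.
- knife_mid (a point): paring knife lying on the board near its far long edge, roughly parallel to it. Point on its length near the handle's front end, 6.5 mm above the board; its own x runs to the blade's tip: the knife reaches 98 mm towards +x (blade) and 100 mm towards -x (handle), is 22 mm wide and 13 mm thick. Not to be disturbed.
Mind the look-alikes: they are no part of the job. Leave any black or green look-alike of the part that bears dish_mid alone. Of the things shaped like the part that bears knife_mid, the black one is meant.

How it is judged:
By the outcome, as a careful person would: the job done as asked, in the order asked, and still so for the second after the job is handed in, with the robot touching nothing.
It also fails if it takes over 66 s, if anything falls off the work surface, if the arm or the gripper's body presses on something with over 40 N, if the wrist force passes 120 N, or if a joint passes its speed limit or range.

## Working session

There is one attempt and no reset: what is moved stays moved. The work goes in short steps, Python scripts to look and compute and a tool call to move; the robot and the scene stay as the last step left them, time stands still between calls to the robot, and variables do not carry over. Pictures are saved under pics/ and viewed, and the job is handed in when it is done.

Besides the shell and the picture viewer there is one more tool, called after "Emit:" as a command line: name --argument value ..., lists and objects as JSON in quotes. drive_tool: Moves the arm, as the interface text tells. Its arguments: {"type":"object","properties":{"increments":{"type":"string"},"grip":{"type":"number"},"squeeze":{"type":"number"}},"required":["increments"]}

```bash
mkdir -p pics; ls
python3 - <<'E'
from station import bot
import cv2,numpy as np
o=bot.get_obs(); print(o['t'],o['eef_pos'],o['tool_rot'],o['gripper_width'],bot.finger_overhang,o['contact_force'])
for n in ('top','side'):
    im=bot.read_camera(n); cv2.imwrite(f'pics/{n}0.png',im[:,:,::-1])
    c=bot.calibration(n); print(n,c)
E
```

```text
pics
0.0 [0.24501305 0.62836109 0.25234049] [-9.06951359e-05  1.84775624e-01  9.82780316e-01 -9.00978903e-04] 0.9982513144352754 0.022 [-0.17446741  0.99890267 -0.18403169]
top {'fx': 489.37258870397164, 'fy': 489.37258870397164, 'cx': 280.9284351532215, 'cy': 207.80810996575204, 'distortion': array([-0.04528008,  0.        ,  0.        ,  0.        ,  0.        ]), 'camera_from_world': array([[ 9.60217077e-03, -9.99950037e-01,  2.77866196e-03,
        -5.19880044e-02],
       [-9.80854929e-01, -9.95924223e-03, -1.94485016e-01,
         4.86610030e-01],
       [ 1.94502973e-01, -8.57985940e-04, -9.80901553e-01,
         1.16148820e+00],
       [ 0.00000000e+00,  0.00000000e+00,  0.00000000e+00,
         1.00000000e+00]])}
side {'fx': 468.38542077521544, 'fy': 468.38542077521544, 'cx': 282.1454244997845, 'cy': 216.37136498425352, 'distortion': array([-0.07313144,  0.        ,  0.        ,  0.        ,  0.        ]), 'camera_from_world': array([[ 0.74725183, -0.6643918 , -0.01407951, -0.37989019],
       [-0.51361361, -0.56396592, -0.64664016,  0.25874526],
       [ 0.42168206,  0.49043447, -0.76266524,  1.0786841 ],
       [ 0.        ,  0.        ,  0.        ,  1.        ]])}
```

View pics/top0.png

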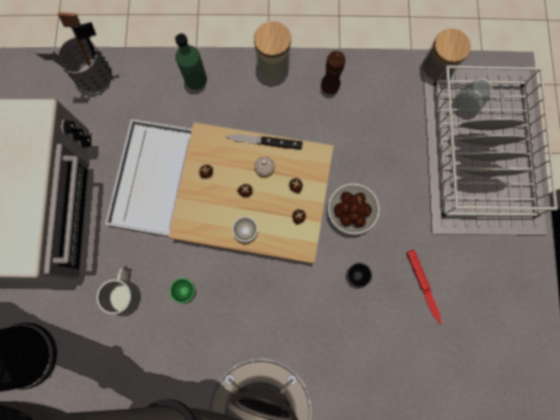

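View pics/side0.png

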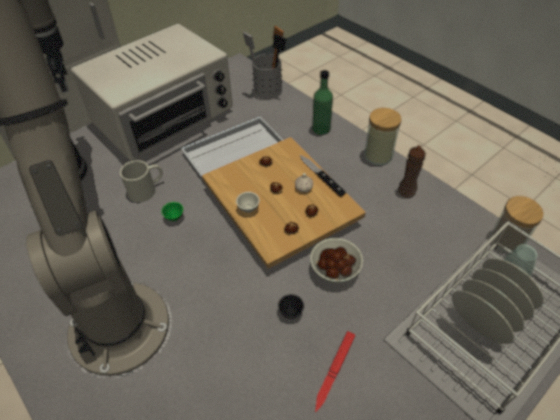

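The tray is at the board's left (+y) end in the top view. The chestnuts are near (206,171), (245,190), (296,185) and (299,216), the garlic at (264,166), the white dish at (245,230) and the knife at (265,141). The green dish (182,291), the black dish (360,275) and the red knife (425,285) are look-alikes standing off the board. Next I enlarge the crop.

Run:
```python
import cv2
im=cv2.imread('pics/top0.png'); c=im[110:270,100:340]; cv2.imwrite('pics/top0c.png',cv2.resize(c,None,fx=3.3333,fy=3.3333,interpolation=cv2.INTER_CUBIC))
im=cv2.imread('pics/side0.png'); c=im[110:270,175:375]; cv2.imwrite('pics/side0c.png',cv2.resize(c,None,fx=3.5,fy=3.5,interpolation=cv2.INTER_CUBIC))
```

```text
(no output)
```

View pics/top0c.png

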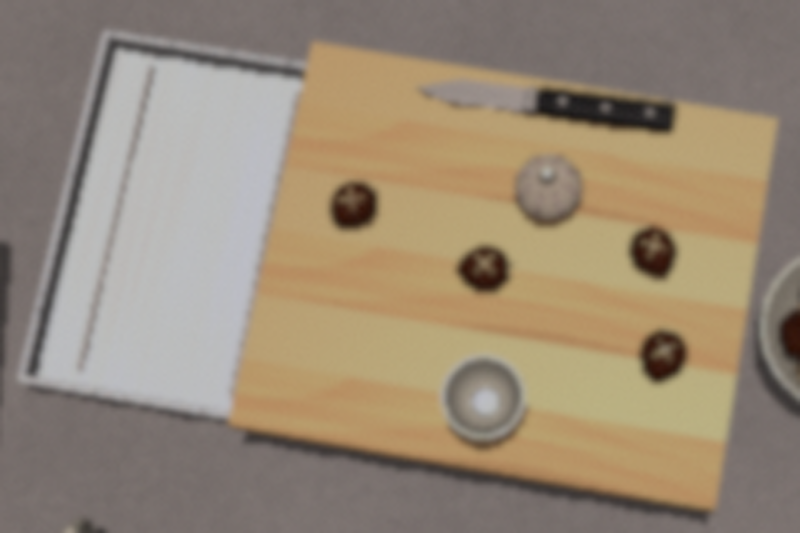

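View pics/side0c.png

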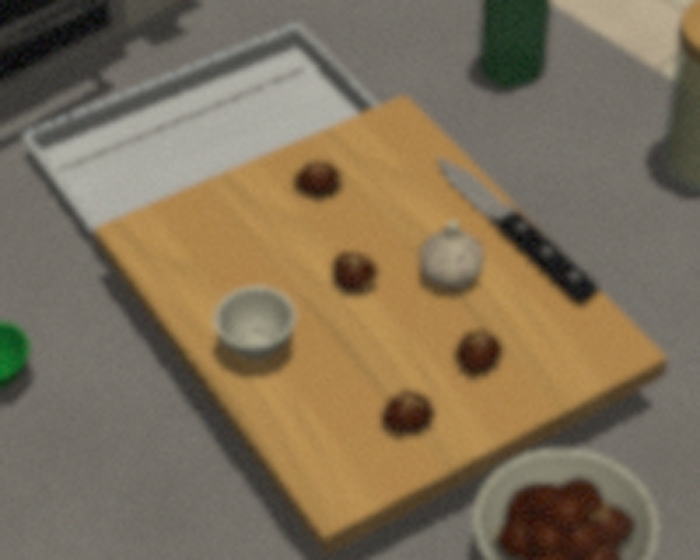

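```bash
cat > h.py <<'E'
import numpy as np, cv2
from station import bot
def ray(name,px):
    c=bot.calibration(name); K=np.array([[c['fx'],0,c['cx']],[0,c['fy'],c['cy']],[0,0,1]])
    p=cv2.undistortPoints(np.array([[px]],float),K,np.array(c['distortion']))[0,0]
    T=np.array(c['camera_from_world']);R=T[:3,:3];t=T[:3,3]
    return -R.T@t, R.T@np.array([p[0],p[1],1])
def plane(name,px,z):
    o,d=ray(name,px); return (o+d*(z-o[2])/d[2])[:2]
def crop(p,o,s): return [(p[0]+.5)/s-.5+o[0],(p[1]+.5)/s-.5+o[1]]
TO=((100,110),10/3); SO=((175,110),3.5)
E
cat > m.py <<'E'
from h import *
z=.056
top=dict(A=(354,205,11.5),B=(484,268,11.5),C=(653,251,11.5),D=(662,355,11.5),garlic=(548,190,27),dishrim=(483,399,34),FL=(312,42,0),FR=(778,118,0),NR=(713,510,0),NL=(231,427,0),tip=(420,91,3),kjoint=(538,100,8),kend=(672,116,8))
side=dict(A=(318,180,10.5),B=(354,272,10.5),C=(478,353,10.5),D=(408,414,10.5),garlic=(452,262,24),dishrim=(256,312,34),FL=(405,97,0),FR=(665,365,0),NR=(325,544,0),NL=(95,230,0),tip=(440,162,3),kjoint=(505,215,8),kend=(588,294,8))
W={}
for k in top:
    a=plane('top',crop(top[k][:2],*TO),z+top[k][2]/1e3); b=plane('side',crop(side[k][:2],*SO),z+side[k][2]/1e3)
    W[k]=(a+b)/2; print(k,a.round(4),b.round(4))
c=(W['FL']+W['FR']+W['NR']+W['NL'])/4
v=(W['FL']+W['NL']-W['FR']-W['NR'])/2; u=(W['FL']+W['FR']-W['NL']-W['NR'])/2
print('board',c.round(4),np.linalg.norm(v),np.linalg.norm(u),np.degrees(np.arctan2(-v[0],v[1])),np.degrees(np.arctan2(u[1],u[0])))
th=np.arctan2(-v[0],v[1])+np.arctan2(u[1],u[0]);th/=2;print('th',th)
R=np.array([[np.cos(th),-np.sin(th)],[np.sin(th),np.cos(th)]])
for k in W: print(k,'board xy mm',(R.T@(W[k]-c)*1e3).round(1))
E
python3 m.py
```

```text
A [0.5736 0.1391] [0.5722 0.1421]
B [0.5266 0.0416] [0.5254 0.0437]
C [ 0.5407 -0.0825] [ 0.5386 -0.081 ]
D [ 0.463  -0.0893] [ 0.4611 -0.089 ]
garlic [ 0.5821 -0.005 ] [ 0.5797 -0.009 ]
dishrim [0.426  0.0383] [0.4304 0.0444]
FL [0.7055 0.1784] [0.7031 0.1802]
FR [ 0.6482 -0.1771] [ 0.64  -0.177]
NR [ 0.3519 -0.1269] [ 0.348  -0.1289]
NL [0.4086 0.2241] [0.4084 0.2282]
tip [0.6658 0.0941] [0.6662 0.0965]
kjoint [0.6577 0.0044] [0.658  0.0116]
kend [ 0.6462 -0.0965] [ 0.6442 -0.0931]
board [0.5267 0.0251] 0.36011249211729357 0.29886643160300563 -9.486049124627671 -9.246245739003033
th -0.163470110912389
A board xy mm [ 26.8 121.4]
B board xy mm [-3.5 17.2]
C board xy mm [  30.2 -103.3]
D board xy mm [ -45.2 -123.3]
garlic board xy mm [ 58.7 -22.9]
dishrim board xy mm [-99.8  -0. ]
FL board xy mm [150.1 181. ]
FR board xy mm [ 148.7 -180.4]
NR board xy mm [-149.5 -179.7]
NL board xy mm [-149.4  179.1]
tip board xy mm [126.   91.9]
kjoint board xy mm [132.2   4.4]
kend board xy mm [136.4 -99. ]
```

```bash
cat > go.py <<'E'
import sys
from h import *
# usage: go.py xb yb phi_deg z : delta from current pose to board-frame target (mm)
th=-0.1635; c=np.array([.5267,.0251])
R=np.array([[np.cos(th),-np.sin(th)],[np.sin(th),np.cos(th)]])
o=bot.get_obs(); p=o['eef_pos']; w,x,y,z=o['tool_rot']
ya=np.arctan2(1-2*(x*x+z*z),2*(x*y-w*z))
print('t',round(o['t'],2),'pos',p.round(4),'board',(R.T@(p[:2]-c)*1e3).round(1),'phi',round(np.degrees(ya-th),2),'F',o['contact_force'].round(1),'g',round(o['gripper_width'],3),'oh',bot.finger_overhang)
pp=p.copy()
yy=ya
for a in sys.argv[1:]:
    xb,yb,ph,zz=map(float,a.split(','))
    q=np.r_[c+R@(np.array([xb,yb])/1e3),zz]
    d=q-pp; dy=th+np.radians(ph)-yy; dy=(dy+np.pi/2)%np.pi-np.pi/2
    print(a,'delta mm',(d*1e3).round(1),'|d|',round(np.linalg.norm(d)*1e3),'spin',round(dy,3)); pp=q; yy=yy+dy
E
python3 go.py 27,76,0,.16 27,76,0,.081 27,185,0,.081
```

```text
t 0.1 pos [0.2451 0.6284 0.2524] board [-376.1  549.4] phi 78.07 F [-0.2  0.3  0.1] g 1.006 oh 0.022
27,76,0,.16 delta mm [ 320.7 -532.7  -92.4] |d| 629 spin -1.363
27,76,0,.081 delta mm [  0.   0. -79.] |d| 79 spin 0.0
27,185,0,.081 delta mm [ 17.7 107.5   0. ] |d| 109 spin 0.0
```

Emit:
drive_tool --increments "0.007 -0.025 0 -0.1136; 0.007 -0.025 0 -0.1136; 0.007 -0.025 0 -0.1136; 0.007 -0.025 0 -0.1136; 0.007 -0.025 0 -0.1136; 0.007 -0.025 0 -0.1136; 0.007 -0.025 0 -0.1136; 0.007 -0.025 0 -0.1136; 0.007 -0.025 0 -0.1136; 0.007 -0.025 0 -0.1136; 0.007 -0.025 0 -0.1136; 0.007 -0.025 0 -0.1136" --grip 0.25

```text
t: 1.1
eef_pos: [0.3292, 0.3274, 0.253]
tool_rot: [-0.0, 0.764, 0.645, -0.0]
contact_force: [0.4, 0.2, 0.9]
gripper_width: 0.251
```

```bash
python3 go.py 27,76,0,.16
```

```text
t 1.1 pos [0.3292 0.3274 0.253 ] board [-244.1  266.2] phi -0.36 F [0.4 0.2 0.9] g 0.251 oh 0.022
27,76,0,.16 delta mm [ 236.5 -231.8  -93. ] |d| 344 spin 0.006
```

Emit:
drive_tool --increments "0.0197 -0.0193 0 0; 0.0197 -0.0193 0 0; 0.0197 -0.0193 0 0; 0.0197 -0.0193 0 0; 0.0197 -0.0193 0 0; 0.0197 -0.0193 -0.013 0; 0.0197 -0.0193 -0.013 0; 0.0197 -0.0193 -0.013 0; 0.0197 -0.0193 -0.013 0; 0.0197 -0.0193 -0.013 0; 0.0197 -0.0193 -0.013 0; 0.0197 -0.0193 -0.015 0"

```text
t: 2.1
eef_pos: [0.5664, 0.0964, 0.1595]
tool_rot: [-0.0, 0.763, 0.647, -0.0]
contact_force: [-0.1, 0.4, 0.5]
gripper_width: 0.251
```

```bash
python3 - <<'E'
from h import *
for n in ('top','side'):
    im=bot.read_camera(n)[:,:,::-1]
    cv2.imwrite(f'pics/{n}1.png',cv2.resize(im[60:300,100:400],None,fx=2.5,fy=2.5,interpolation=cv2.INTER_CUBIC))
E
python3 go.py 27,76,0,.16 27,76,0,.083
```

```text
t 2.2 pos [0.5667 0.0925 0.1581] board [28.4 73. ] phi -0.38 F [-1.4 -0.4 -0.4] g 0.252 oh 0.022
27,76,0,.16 delta mm [-0.9  3.2  1.9] |d| 4 spin 0.007
27,76,0,.083 delta mm [  0.   0. -77.] |d| 77 spin 0.0
```

View pics/side1.png

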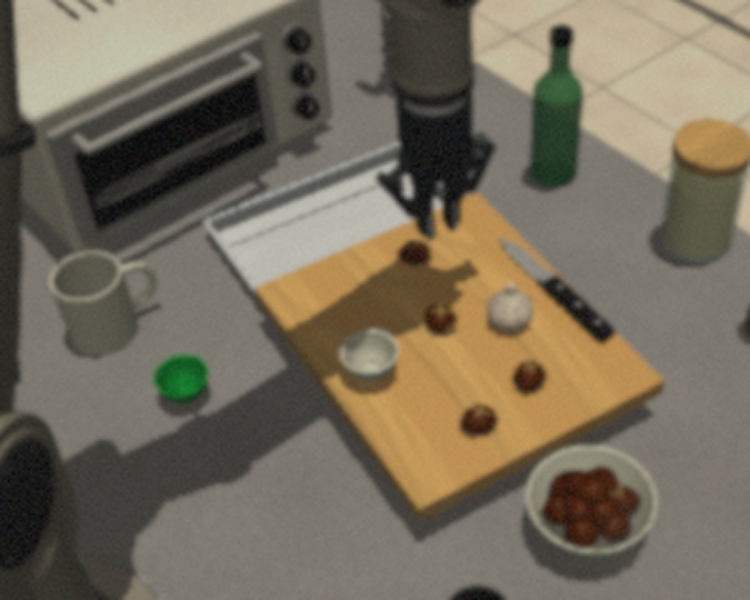

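View pics/top1.png

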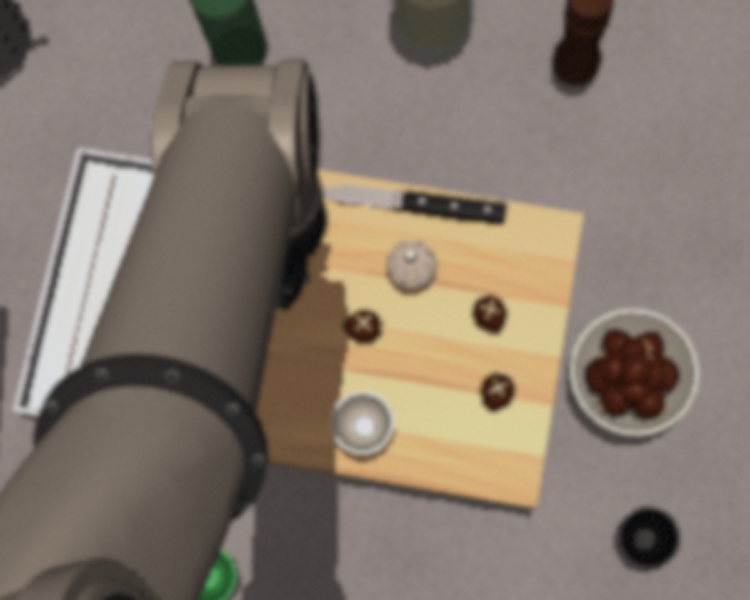

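Chestnut A (side crop 415,252) sits just ahead of the fingers, toward the tray. Nothing has moved. The candidates are the four board chestnuts; the brown ones in the bowl (side crop 590,500) are unscored and not part of the job. I descend behind A.

Emit:
drive_tool --increments "0 0.003 -0.015 0.007; 0 0 -0.015 0; 0 0 -0.015 0; 0 0 -0.015 0; 0 0 -0.01 0; 0 0 -0.004 0; 0 0 0 0"

```text
t: 2.78
eef_pos: [0.5649, 0.1006, 0.0856]
tool_rot: [-0.0, 0.76, 0.65, -0.001]
contact_force: [0.0, -0.3, 0.5]
gripper_width: 0.25
```

```bash
python3 - <<'E'
from h import *
im=bot.read_camera('side')[:,:,::-1]
cv2.imwrite(f'pics/side2.png',cv2.resize(im[100:200,220:340],None,fx=6,fy=6,interpolation=cv2.INTER_CUBIC))
E
python3 go.py 27,76,0,.081 27,185,0,.081
```

```text
t 2.83 pos [0.5655 0.1005 0.0864] board [26.  80.7] phi 0.37 F [-0.1  0.7  0.4] g 0.254 oh 0.022
27,76,0,.081 delta mm [ 0.3 -4.8 -5.4] |d| 7 spin -0.007
27,185,0,.081 delta mm [ 17.7 107.5   0. ] |d| 109 spin 0.0
```

View pics/side2.png

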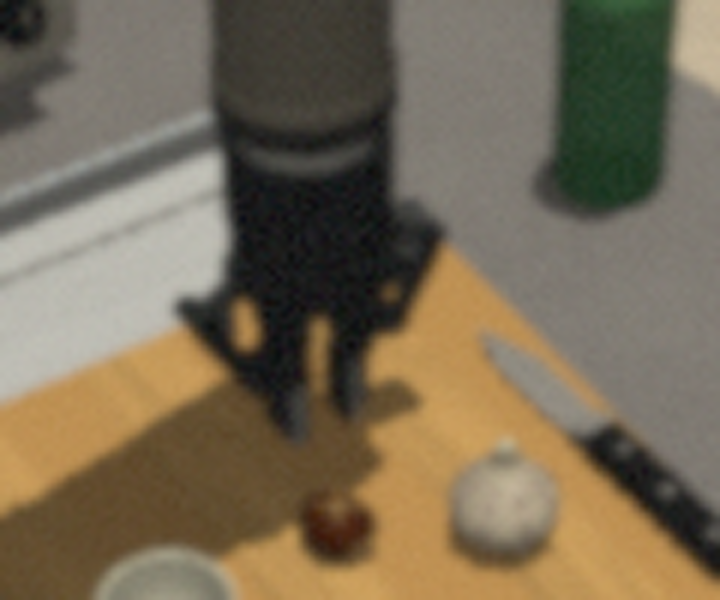

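Run:
```python
from h import *
for z in (.056,.064,.07): print(z,plane('side',crop((322,424),(220,100),6),z))
```

```text
0.056 [0.57077701 0.10701033]
0.064 [0.56553176 0.10061383]
0.07 [0.56159782 0.09581645]
```

Emit:
drive_tool --increments "0 0 -0.004 -0.006; 0.0016 0.0099 0 0; 0.0016 0.0099 0 0; 0.0016 0.0099 0 0; 0.0016 0.0099 0 0; 0.0016 0.0099 0 0; 0.0016 0.0099 0 0; 0.0016 0.0099 0 0; 0.0016 0.0099 0 0; 0.0023 0.0138 0 0; 0.0023 0.0138 0 0; 0 0 0 0"

```text
t: 3.83
eef_pos: [0.5832, 0.212, 0.0822]
tool_rot: [-0.001, 0.761, 0.649, 0.001]
contact_force: [-0.5, 1.3, -0.3]
gripper_width: 0.248
```

```bash
python3 - <<'E'
from h import *
im=bot.read_camera('side')[:,:,::-1]
cv2.imwrite(f'pics/side3.png',cv2.resize(im[100:200,180:320],None,fx=5,fy=5,interpolation=cv2.INTER_CUBIC))
E
python3 go.py 27,190,0,.082
```

```text
t 3.88 pos [0.583  0.2099 0.0821] board [ 25.5 191.5] phi 0.22 F [-0.2 -0.8 -0. ] g 0.252 oh 0.022
27,190,0,.082 delta mm [ 1.3 -1.7 -0.1] |d| 2 spin -0.004
```

View pics/side3.png

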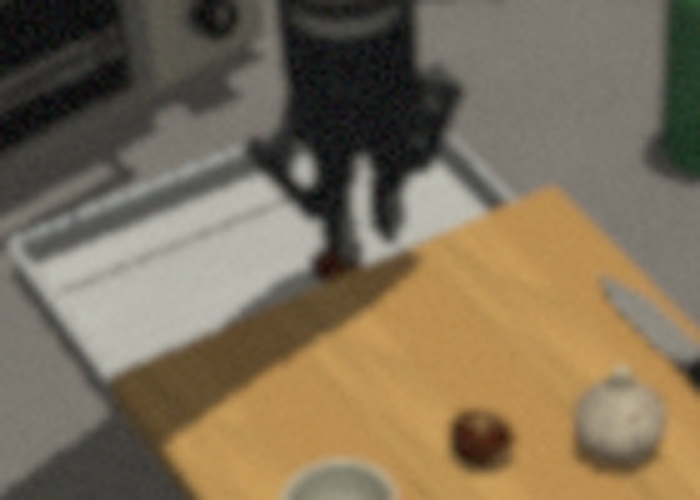

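Chestnut A is in the tray, at about (330,265) in the crop beside the fingertip. Next is B.

```bash
python3 go.py 26,190,0,.162 -3.5,-28,0,.162 -3.5,-28,0,.082 -3.5,192,0,.082
```

```text
t 3.88 pos [0.583  0.2099 0.0821] board [ 25.5 191.5] phi 0.22 F [-0.2 -0.8 -0. ] g 0.252 oh 0.022
26,190,0,.162 delta mm [ 0.3 -1.5 79.9] |d| 80 spin -0.004
-3.5,-28,0,.162 delta mm [ -64.6 -210.3    0. ] |d| 220 spin 0.0
-3.5,-28,0,.082 delta mm [  0.   0. -80.] |d| 80 spin 0.0
-3.5,192,0,.082 delta mm [ 35.8 217.1   0. ] |d| 220 spin 0.0
```

Emit:
drive_tool --increments "0 0 0.03 0; 0 0 0.03 0; 0 -0.001 0.02 -0.004; -0.0072 -0.0234 0 0; -0.0072 -0.0234 0 0; -0.0072 -0.0234 0 0; -0.0072 -0.0234 0 0; -0.0072 -0.0234 0 0; -0.0072 -0.0234 0 0; -0.0072 -0.0234 0 0; -0.0072 -0.0234 0 0; -0.0072 -0.0234 0 0"

```text
t: 4.88
eef_pos: [0.5173, -0.0064, 0.1624]
tool_rot: [0.0, 0.764, 0.645, -0.0]
contact_force: [0.5, -0.4, -0.8]
gripper_width: 0.249
```

```bash
python3 - <<'E'
from h import *
im=bot.read_camera('side')[:,:,::-1]
cv2.imwrite(f'pics/side4.png',cv2.resize(im[80:280,160:380],None,fx=3,fy=3,interpolation=cv2.INTER_CUBIC))
im=bot.read_camera('top')[:,:,::-1]
cv2.imwrite(f'pics/top4.png',cv2.resize(im[100:280,100:340],None,fx=3,fy=3,interpolation=cv2.INTER_CUBIC))
E
python3 go.py  -3.5,-28,0,.082 -3.5,192,0,.082
```

```text
t 4.98 pos [ 0.5163 -0.0099  0.1625] board [ -4.6 -36.2] phi -0.66 F [ 0.8 -0.3 -0.3] g 0.25 oh 0.022
-3.5,-28,0,.082 delta mm [  2.4   7.9 -80.5] |d| 81 spin 0.011
-3.5,192,0,.082 delta mm [ 35.8 217.1   0. ] |d| 220 spin 0.0
```

View pics/side4.png

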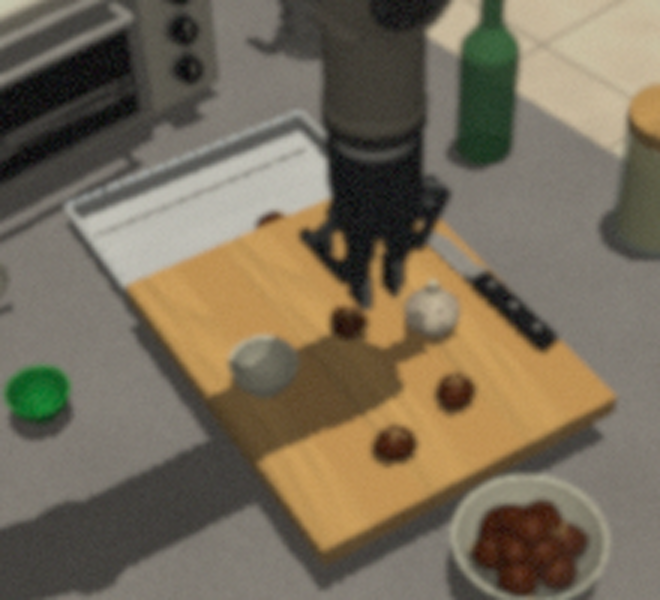

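View pics/top4.png

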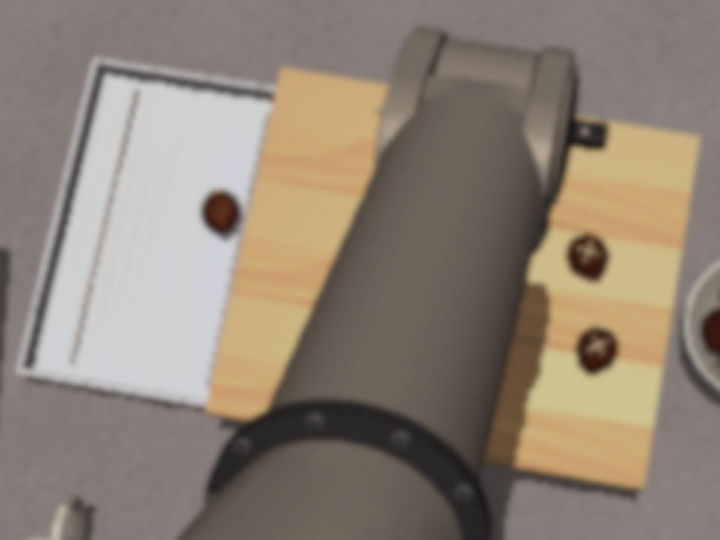

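A is in the tray at top crop (220,212). Everything else is in place, so I go down behind B.

Emit:
drive_tool --increments "0.001 0 -0.02 0.011; 0 0 -0.02 0; 0 0 -0.02 0; 0 0 -0.015 0; 0 0 -0.005 0; 0 0 0 0"

```text
t: 5.48
eef_pos: [0.5183, -0.0046, 0.0813]
tool_rot: [-0.001, 0.76, 0.65, -0.001]
contact_force: [-0.5, 0.2, 0.1]
gripper_width: 0.248
```

```bash
python3 go.py  -3.5,192,0,.082
```

```text
t 5.48 pos [ 0.5183 -0.0046  0.0813] board [ -3.4 -30.7] phi 0.4 F [-0.5  0.2  0.1] g 0.248 oh 0.022
-3.5,192,0,.082 delta mm [ 36.2 219.7   0.7] |d| 223 spin -0.007
```

Emit:
drive_tool --increments "0.0016 0.0099 0 -0.006; 0.0016 0.0099 0 0; 0.0016 0.0099 0 0; 0.0016 0.0099 0 0; 0.0016 0.0099 0 0; 0.0016 0.0099 0 0; 0.0016 0.0099 0 0; 0.0016 0.0099 0 0; 0.0016 0.0099 0 0; 0.0016 0.0099 0 0; 0.0016 0.0099 0 0; 0.0016 0.0099 0 0"

```text
t: 6.48
eef_pos: [0.5385, 0.1152, 0.0823]
tool_rot: [0.0, 0.762, 0.647, -0.0]
contact_force: [1.0, -0.8, 0.8]
gripper_width: 0.25
```

```bash
python3 - <<'E'
from h import *
im=bot.read_camera('side')[:,:,::-1]
cv2.imwrite(f'pics/side5.png',cv2.resize(im[80:280,160:380],None,fx=3,fy=3,interpolation=cv2.INTER_CUBIC))
im=bot.read_camera('top')[:,:,::-1]
cv2.imwrite(f'pics/top5.png',cv2.resize(im[100:280,100:340],None,fx=3,fy=3,interpolation=cv2.INTER_CUBIC))
E
python3 go.py  -3.5,192,0,.082
```

```text
t 6.58 pos [0.5387 0.1168 0.0822] board [-3.1 92.4] phi 0.24 F [-1.1  0.2  0.2] g 0.249 oh 0.022
-3.5,192,0,.082 delta mm [15.8 98.3 -0.2] |d| 100 spin -0.004
```

View pics/side5.png

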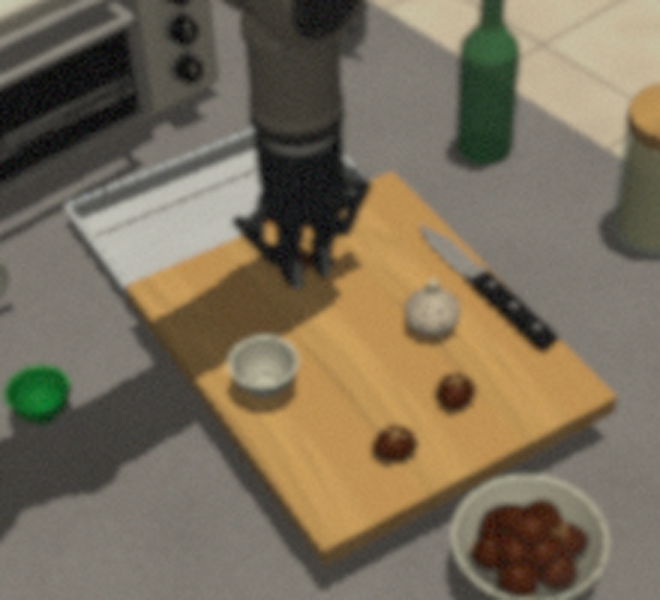

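View pics/top5.png

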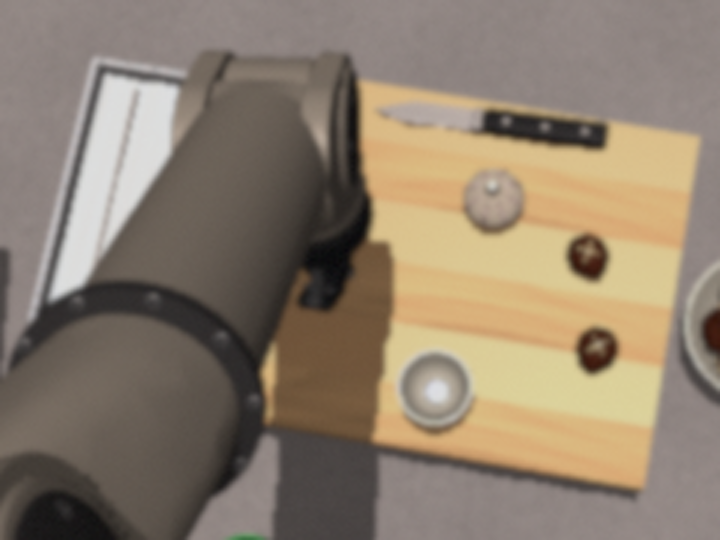

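B is hidden ahead of the fingers at (300,270) in the side crop and has not escaped to either side. I continue over the edge.

Emit:
drive_tool --increments "0.0016 0.0099 0 0; 0.0016 0.0099 0 0; 0.0016 0.0099 0 0; 0.0016 0.0099 0 0; 0.0016 0.0099 0 0; 0.0016 0.0099 0 0; 0.0016 0.0099 0 0; 0.0023 0.0138 0 0; 0.0023 0.0138 0 0; 0 0 0 0; 0 0 0.03 0; 0 0 0.03 0"

```text
t: 7.58
eef_pos: [0.5528, 0.2109, 0.1413]
tool_rot: [-0.0, 0.762, 0.648, -0.002]
contact_force: [1.8, 0.3, 0.8]
gripper_width: 0.247
```

```bash
python3 - <<'E'
from h import *
im=bot.read_camera('side')[:,:,::-1]
cv2.imwrite(f'pics/side6.png',cv2.resize(im[80:280,160:380],None,fx=3,fy=3,interpolation=cv2.INTER_CUBIC))
E
python3 go.py  -3.5,192,0,.162 30,-20,0,.165 51,-146,25,.165
```

```text
t 7.63 pos [0.5569 0.2116 0.1481] board [ -0.6 188.9] phi 0.03 F [ 2.6 -0.8  3.9] g 0.249 oh 0.022
-3.5,192,0,.162 delta mm [-2.4  3.5 13.9] |d| 14 spin -0.0
30,-20,0,.165 delta mm [  -1.5 -214.6    3. ] |d| 215 spin 0.0
51,-146,25,.165 delta mm [   0.2 -127.7    0. ] |d| 128 spin 0.436
```

View pics/side6.png

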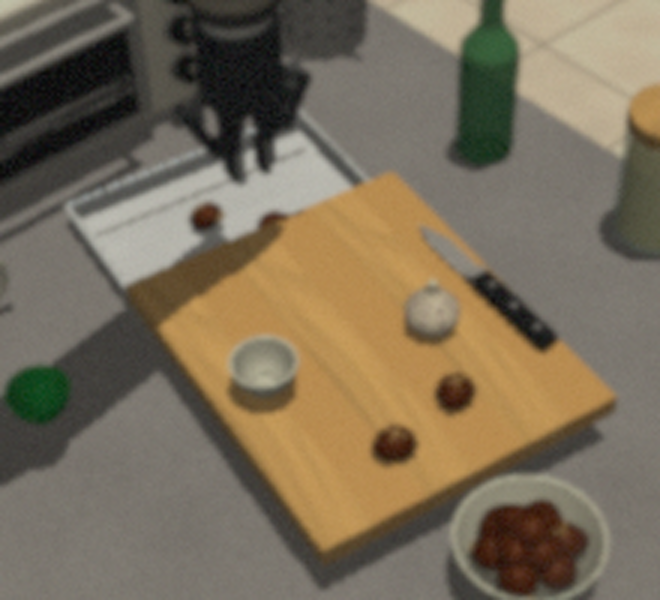

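B has dropped (side crop 205,215). I check it again in the next picture. Now C: I travel to behind it with the heading at 25°.

Emit:
drive_tool --increments "0 0 0.014 0; 0 -0.028 0.003 0.04; 0 -0.031 0 0.04; -0.001 -0.031 0 0.04; 0 -0.031 0 0.04; -0.001 -0.031 0 0.04; 0 -0.031 0 0.04; -0.001 -0.031 0 0.04; 0 -0.031 0 0.04; -0.001 -0.031 0 0.04; 0 -0.031 0 0.04; 0 -0.031 0 0.036"

```text
t: 8.63
eef_pos: [0.5499, -0.1285, 0.1594]
tool_rot: [0.0, 0.603, 0.797, 0.0]
contact_force: [0.5, 0.7, 0.3]
gripper_width: 0.253
```

```bash
python3 - <<'E'
from h import *
im=bot.read_camera('side')[:,:,::-1]
cv2.imwrite(f'pics/side7.png',cv2.resize(im[80:280,160:380],None,fx=3,fy=3,interpolation=cv2.INTER_CUBIC))
im=bot.read_camera('top')[:,:,::-1]
cv2.imwrite(f'pics/top7.png',cv2.resize(im[100:280,100:340],None,fx=3,fy=3,interpolation=cv2.INTER_CUBIC))
E
python3 go.py  51,-146,25,.165 51,-146,25,.082
```

```text
t 8.73 pos [ 0.5492 -0.1339  0.1599] board [  48.1 -153.2] phi 24.59 F [ 0.3 -0.3  0.3] g 0.246 oh 0.022
51,-146,25,.165 delta mm [4.1 6.6 5.1] |d| 9 spin 0.007
51,-146,25,.082 delta mm [  0.   0. -83.] |d| 83 spin 0.0
```

View pics/side7.png

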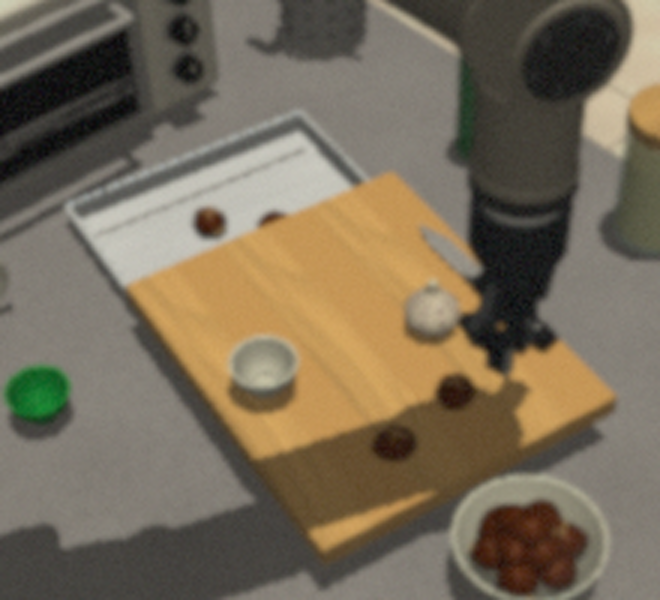

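View pics/top7.png

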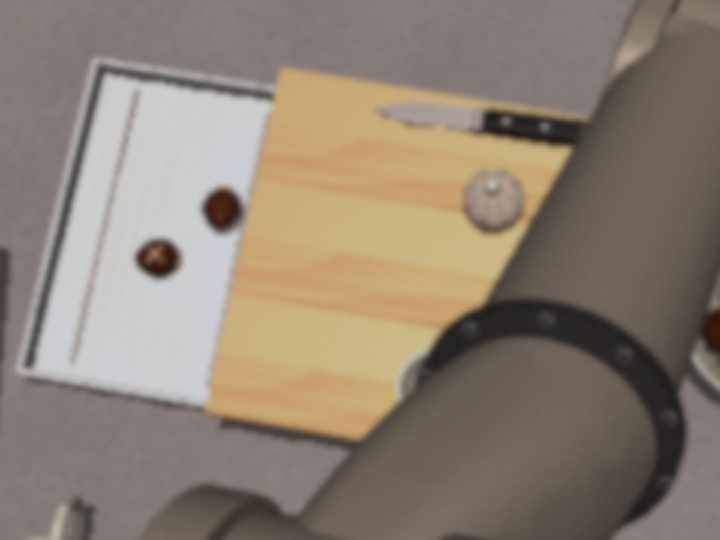

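Both A and B rest in the tray. The dish, garlic and knife are unmoved. I descend behind C.

Emit:
drive_tool --increments "0.003 0.001 -0.02 0.004; 0 0 -0.02 0; 0 0 -0.02 0; 0 0 -0.015 0; 0 0 -0.005 0; 0 0 0 0"

```text
t: 9.23
eef_pos: [0.5526, -0.1254, 0.079]
tool_rot: [-0.001, 0.603, 0.798, -0.0]
contact_force: [-0.0, 0.1, -0.3]
gripper_width: 0.25
```

```bash
python3 go.py 51,-148,25,.082 -12,-13,25,.082 -30,32,20,.082 -35,60,0,.082 -35,192,0,.082
```

```text
t 9.23 pos [ 0.5526 -0.1254  0.079 ] board [  50.  -144.3] phi 25.27 F [-0.   0.1 -0.3] g 0.25 oh 0.022
51,-148,25,.082 delta mm [ 0.4 -3.9  3. ] |d| 5 spin -0.005
-12,-13,25,.082 delta mm [-40.2 143.5   0. ] |d| 149 spin 0.0
-30,32,20,.082 delta mm [-10.4  47.3   0. ] |d| 48 spin -0.087
-35,60,0,.082 delta mm [-0.4 28.4  0. ] |d| 28 spin -0.349
-35,192,0,.082 delta mm [ 21.5 130.2   0. ] |d| 132 spin 0.0
```

Emit:
drive_tool --increments "0 0 0.003 -0.005; -0.0027 0.0096 0 0; -0.0027 0.0096 0 0; -0.0027 0.0096 0 0; -0.0027 0.0096 0 0; -0.0027 0.0096 0 0; -0.0027 0.0096 0 0; 0 0 0 0"

```text
t: 9.9
eef_pos: [0.5364, -0.0651, 0.0821]
tool_rot: [-0.001, 0.603, 0.798, 0.0]
contact_force: [0.1, 0.1, 0.0]
gripper_width: 0.251
```

```bash
python3 - <<'E'
from h import *
im=bot.read_camera('side')[:,:,::-1]
cv2.imwrite(f'pics/side8.png',cv2.resize(im[120:270,220:380],None,fx=4,fy=4,interpolation=cv2.INTER_CUBIC))
E
python3 go.py  -12,-13,25,.082 -30,32,20,.082 -35,60,0,.082 -35,192,0,.082
```

```text
t 9.95 pos [ 0.5367 -0.0665  0.0822] board [ 24.8 -88.7] phi 25.14 F [-0.5  0.1 -0.2] g 0.253 oh 0.022
-12,-13,25,.082 delta mm [-24.   80.7  -0.2] |d| 84 spin -0.002
-30,32,20,.082 delta mm [-10.4  47.3   0. ] |d| 48 spin -0.087
-35,60,0,.082 delta mm [-0.4 28.4  0. ] |d| 28 spin -0.349
-35,192,0,.082 delta mm [ 21.5 130.2   0. ] |d| 132 spin 0.0
```

View pics/side8.png

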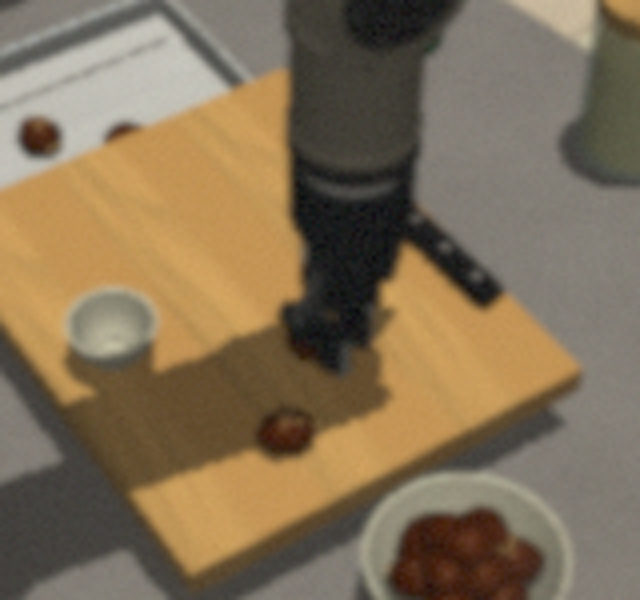

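C is in front of the fingers (crop 303,345). I continue along the diagonal between the garlic and the dish.

Emit:
drive_tool --increments "-0.003 0.0101 0 0; -0.003 0.0101 0 0; -0.003 0.0101 0 0; -0.003 0.0101 0 0; -0.003 0.0101 0 0; -0.003 0.0101 0 0; -0.003 0.0101 0 0; -0.003 0.0101 0 0; 0 0 0 0"

```text
t: 10.7
eef_pos: [0.5123, 0.0155, 0.0821]
tool_rot: [-0.001, 0.603, 0.798, 0.0]
contact_force: [0.3, -0.3, -1.0]
gripper_width: 0.254
```

```bash
python3 - <<'E'
from h import *
im=bot.read_camera('side')[:,:,::-1]
cv2.imwrite(f'pics/side9.png',cv2.resize(im[120:270,200:360],None,fx=4,fy=4,interpolation=cv2.INTER_CUBIC))
E
python3 go.py  -30,32,20,.082 -35,60,0,.082 -35,192,0,.082
```

```text
t 10.75 pos [0.5127 0.0141 0.0822] board [-12.1 -13.1] phi 25.13 F [ 0.4 -0.1 -0.1] g 0.248 oh 0.022
-30,32,20,.082 delta mm [-10.3  47.4  -0.2] |d| 49 spin -0.09
-35,60,0,.082 delta mm [-0.4 28.4  0. ] |d| 28 spin -0.349
-35,192,0,.082 delta mm [ 21.5 130.2   0. ] |d| 132 spin 0.0
```

View pics/side9.png

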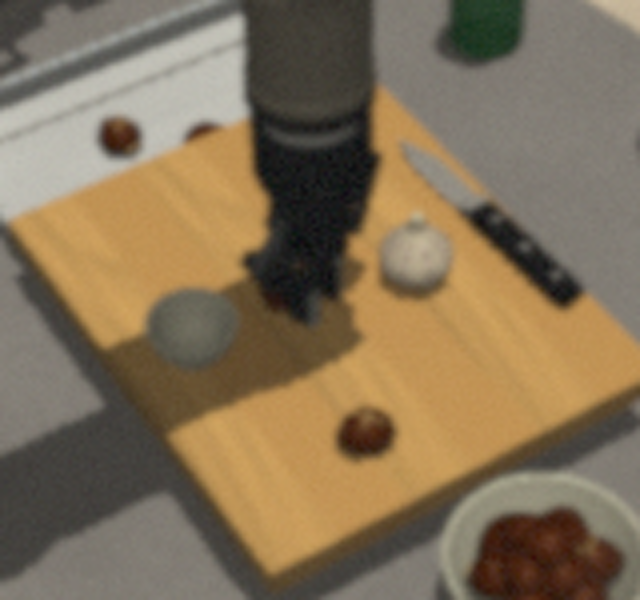

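```bash
python3 go.py  -22.7,4.1,17,.082 -30.1,23.3,9,.082 -35,45,0,.082 -35,192,0,.082
```

```text
t 10.75 pos [0.5127 0.0141 0.0822] board [-12.1 -13.1] phi 25.13 F [ 0.4 -0.1 -0.1] g 0.248 oh 0.022
-22.7,4.1,17,.082 delta mm [-7.7 18.7 -0.2] |d| 20 spin -0.142
-30.1,23.3,9,.082 delta mm [-4.2 20.1  0. ] |d| 21 spin -0.14
-35,45,0,.082 delta mm [-1.3 22.2  0. ] |d| 22 spin -0.157
-35,192,0,.082 delta mm [ 23.9 145.    0. ] |d| 147 spin 0.0
```

Emit:
drive_tool --increments "-0.0039 0.0094 0 -0.07; -0.0038 0.0093 0 -0.07; -0.0021 0.01 0 -0.07; -0.0021 0.01 0 -0.07; -0.0006 0.0111 0 -0.08; -0.0006 0.0111 0 -0.078; 0.0016 0.0099 0 0; 0.0016 0.0099 0 0; 0.0016 0.0099 0 0; 0 0 0 0"

```text
t: 11.58
eef_pos: [0.5055, 0.1056, 0.0823]
tool_rot: [-0.0, 0.762, 0.648, 0.001]
contact_force: [0.4, 0.2, 0.6]
gripper_width: 0.25
```

```bash
python3 - <<'E'
from h import *
im=bot.read_camera('side')[:,:,::-1]
cv2.imwrite(f'pics/side10.png',cv2.resize(im[100:250,180:340],None,fx=4,fy=4,interpolation=cv2.INTER_CUBIC))
im=bot.read_camera('top')[:,:,::-1]
cv2.imwrite(f'pics/top10.png',cv2.resize(im[100:280,100:340],None,fx=3,fy=3,interpolation=cv2.INTER_CUBIC))
E
python3 go.py -35,192,0,.082
```

```text
t 11.68 pos [0.5049 0.1033 0.0823] board [-34.2  73.6] phi -0.01 F [ 0.3 -0.3 -1. ] g 0.249 oh 0.022
-35,192,0,.082 delta mm [ 18.5 117.   -0.3] |d| 118 spin 0.0
```

View pics/side10.png

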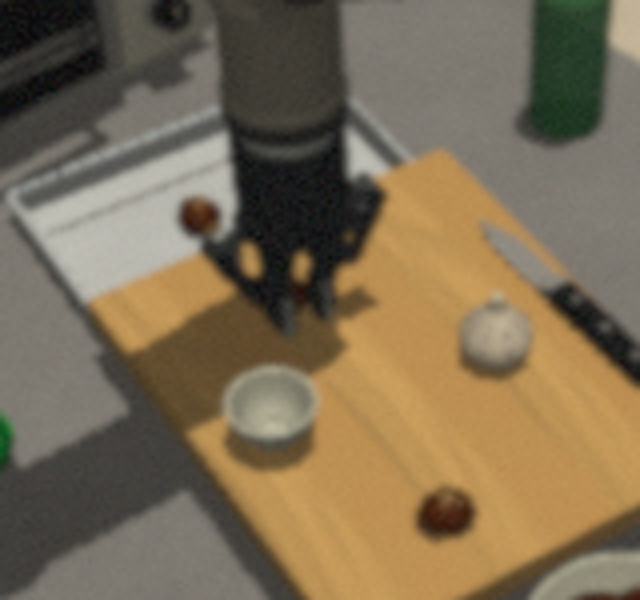

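View pics/top10.png

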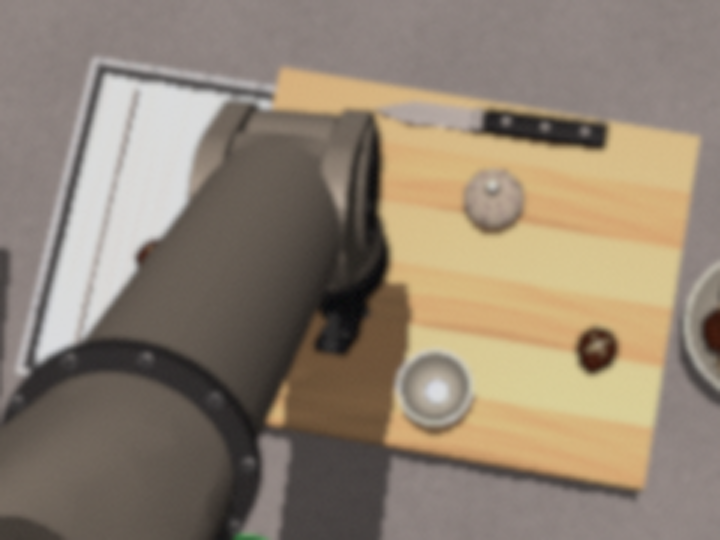

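C shows between the fingertips (300,292), well cradled. I push it over the end.

Emit:
drive_tool --increments "0.0016 0.0099 0 0; 0.0016 0.0099 0 0; 0.0016 0.0099 0 0; 0.0016 0.0099 0 0; 0.0016 0.0099 0 0; 0.0016 0.0099 0 0; 0.0016 0.0099 0 0; 0.0016 0.0099 0 0; 0.0016 0.0099 0 0; 0.0022 0.0138 0 0; 0.0022 0.0138 0 0; 0 0 0 0"

```text
t: 12.68
eef_pos: [0.5239, 0.2244, 0.0822]
tool_rot: [-0.0, 0.762, 0.648, 0.001]
contact_force: [0.1, 0.3, 0.2]
gripper_width: 0.254
```

Emit:
drive_tool --increments "0 0 0.03 0; 0 0 0.03 0; 0 0 0.023 0; 0 0 0 0"

```text
t: 13.02
eef_pos: [0.5262, 0.2204, 0.1697]
tool_rot: [0.001, 0.763, 0.646, 0.004]
contact_force: [0.3, 0.3, -0.1]
gripper_width: 0.246
```

```bash
python3 - <<'E'
from h import *
im=bot.read_camera('side')[:,:,::-1]
cv2.imwrite(f'pics/side11.png',cv2.resize(im[100:250,180:340],None,fx=4,fy=4,interpolation=cv2.INTER_CUBIC))
E
python3 go.py -55.4,-172,-12,.165 -55.4,-172,-12,.082
```

```text
t 13.07 pos [0.525  0.2203 0.1676] board [-33.4 192.3] phi -0.12 F [ 0.2  0.1 -1.1] g 0.25 oh 0.022
-55.4,-172,-12,.165 delta mm [ -81.  -355.8   -2.6] |d| 365 spin -0.207
-55.4,-172,-12,.082 delta mm [  0.   0. -83.] |d| 83 spin 0.0
```

View pics/side11.png

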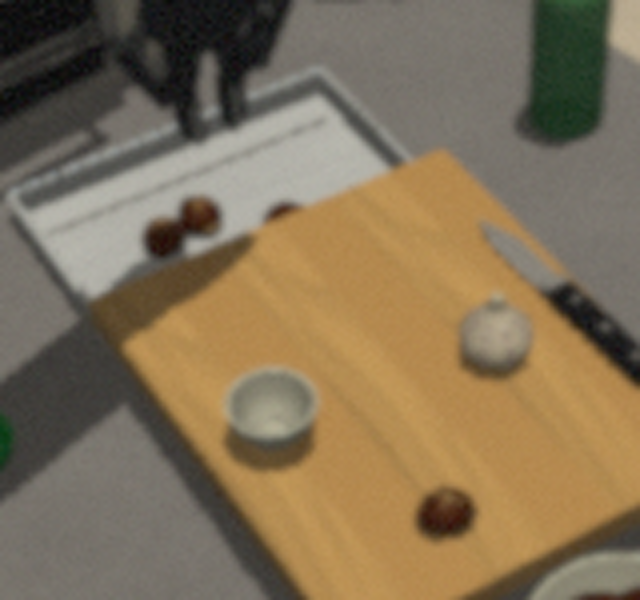

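C is in the tray at (163,238), touching B at (200,215). Next is D, after a check on the bowl's clearance.

```bash
python3 - <<'E'
from h import *
th=-0.1635; c=np.array([.5267,.0251]);R=np.array([[np.cos(th),-np.sin(th)],[np.sin(th),np.cos(th)]])
# rim left/right/top/bottom in top1.png (2.5x, origin 100,60)
for p in [(570,372),(699,372),(635,310),(635,437)]:
    print((R.T@(plane('top',crop(p,(100,60),2.5),.075)-c)*1e3).round(1))
E
python3 go.py -54,-165,-12,.165 -54,-165,-12,.082
```

```text
[ -14.8 -190.2]
[   6.8 -313.4]
[  57.2 -243.3]
[ -66.7 -261.3]
t 13.07 pos [0.525  0.2203 0.1676] board [-33.4 192.3] phi -0.12 F [ 0.2  0.1 -1.1] g 0.25 oh 0.022
-54,-165,-12,.165 delta mm [ -78.5 -349.2   -2.6] |d| 358 spin -0.207
-54,-165,-12,.082 delta mm [  0.   0. -83.] |d| 83 spin 0.0
```

Emit:
drive_tool --increments "-0.0065 -0.0291 0 -0.0172; -0.0065 -0.0291 0 -0.0172; -0.0065 -0.0291 0 -0.0172; -0.0065 -0.0291 0 -0.0172; -0.0065 -0.0291 0 -0.0172; -0.0065 -0.0291 0 -0.0172; -0.0065 -0.0291 0 -0.0172; -0.0065 -0.0291 0 -0.0172; -0.0065 -0.0291 0 -0.0172; -0.0065 -0.0291 0 -0.0172; -0.0065 -0.0291 0 -0.0172; -0.0065 -0.0291 0 -0.0172"

```text
t: 14.07
eef_pos: [0.4442, -0.1305, 0.1645]
tool_rot: [-0.0, 0.826, 0.564, -0.001]
contact_force: [-0.0, -0.2, 0.1]
gripper_width: 0.248
```

Emit:
drive_tool --increments "0 0 0 0; 0 0 0 0"

```text
t: 14.23
eef_pos: [0.4443, -0.1308, 0.1647]
tool_rot: [-0.0, 0.827, 0.563, -0.001]
contact_force: [0.7, 0.5, 0.2]
gripper_width: 0.248
```

```bash
python3 - <<'E'
from h import *
im=bot.read_camera('side')[:,:,::-1]
cv2.imwrite(f'pics/side12.png',cv2.resize(im[120:300,200:390],None,fx=3.3,fy=3.3,interpolation=cv2.INTER_CUBIC))
E
python3 go.py -54,-165,-12,.165 -54,-165,-12,.082
```

```text
t 14.28 pos [ 0.4449 -0.1294  0.1647] board [ -55.6 -165.7] phi -12.0 F [ 0.6 -0.2  0.4] g 0.25 oh 0.022
-54,-165,-12,.165 delta mm [1.7 0.5 0.3] |d| 2 spin 0.0
-54,-165,-12,.082 delta mm [  0.   0. -83.] |d| 83 spin 0.0
```

View pics/side12.png

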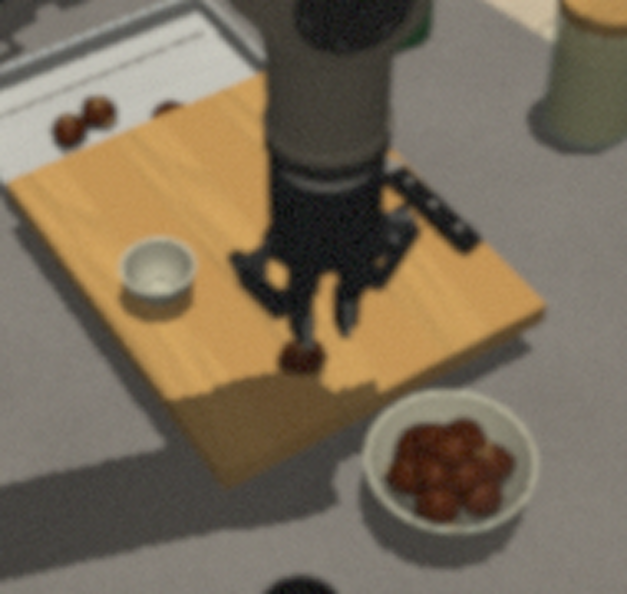

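The fingers are above D's approach point and clear of the bowl, so I descend.

Emit:
drive_tool --increments "0.001 0 -0.02 0; 0 0 -0.02 0; 0 0 -0.02 0; 0 0 -0.015 0; 0 0 -0.007 0; 0 0 0 0"

```text
t: 14.78
eef_pos: [0.4457, -0.128, 0.0818]
tool_rot: [-0.001, 0.825, 0.565, -0.001]
contact_force: [0.1, 0.2, 0.8]
gripper_width: 0.25
```

```bash
python3 - <<'E'
from h import *
im=bot.read_camera('side')[:,:,::-1]
cv2.imwrite(f'pics/side13.png',cv2.resize(im[170:270,220:360],None,fx=5,fy=5,interpolation=cv2.INTER_CUBIC))
E
python3 go.py -20,-5,-12,.082 0,90,-12,.082 20,192,-12,.082
```

```text
t 14.83 pos [ 0.4463 -0.1285  0.0828] board [ -54.4 -164.6] phi -11.84 F [ 0.1  0.1 -0. ] g 0.253 oh 0.022
-20,-5,-12,.082 delta mm [ 59.9 151.9  -0.8] |d| 163 spin -0.003
0,90,-12,.082 delta mm [35.2 90.5  0. ] |d| 97 spin 0.0
20,192,-12,.082 delta mm [36.3 97.4  0. ] |d| 104 spin 0.0
```

View pics/side13.png

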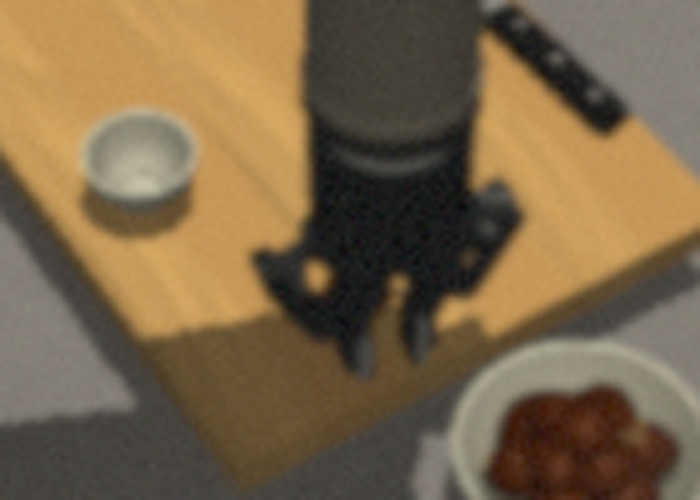

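Emit:
drive_tool --increments "0.0037 0.0093 0 0; 0.0037 0.0093 0 0; 0.0037 0.0093 0 0; 0.0037 0.0093 0 0; 0.0037 0.0093 0 0; 0.0037 0.0093 0 0; 0.0037 0.0093 0 0; 0.0037 0.0093 0 0; 0.0037 0.0093 0 0; 0 0 0 0"

```text
t: 15.67
eef_pos: [0.4808, -0.0432, 0.0832]
tool_rot: [-0.0, 0.825, 0.566, 0.0]
contact_force: [-0.1, -0.5, -1.4]
gripper_width: 0.246
```

```bash
python3 - <<'E'
from h import *
im=bot.read_camera('side')[:,:,::-1]
cv2.imwrite(f'pics/side14.png',cv2.resize(im[120:270,200:360],None,fx=4,fy=4,interpolation=cv2.INTER_CUBIC))
im=bot.read_camera('top')[:,:,::-1]
cv2.imwrite(f'pics/top14.png',cv2.resize(im[100:280,100:340],None,fx=3,fy=3,interpolation=cv2.INTER_CUBIC))
E
python3 go.py -20,-5,-12,.082 0,90,-12,.082 20,192,-12,.082
```

```text
t 15.77 pos [ 0.4799 -0.0451  0.0832] board [-34.8 -76.9] phi -11.86 F [-0.5 -1.5  0.4] g 0.252 oh 0.022
-20,-5,-12,.082 delta mm [26.3 68.5 -1.2] |d| 73 spin -0.002
0,90,-12,.082 delta mm [35.2 90.5  0. ] |d| 97 spin 0.0
20,192,-12,.082 delta mm [36.3 97.4  0. ] |d| 104 spin 0.0
```

View pics/side14.png

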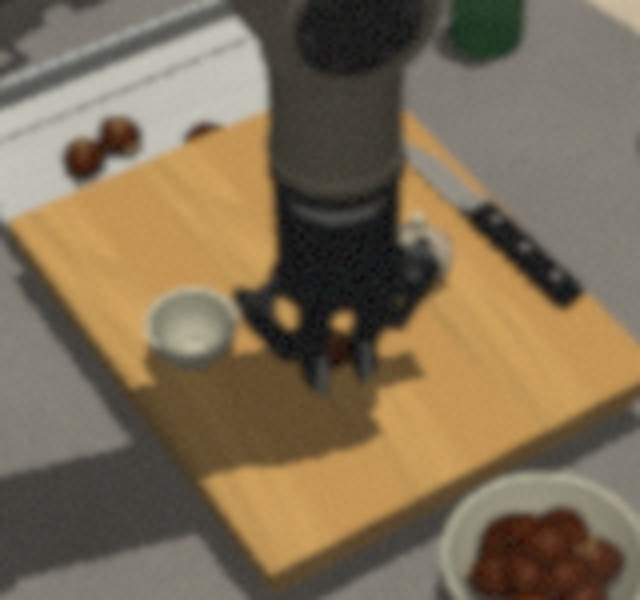

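View pics/top14.png

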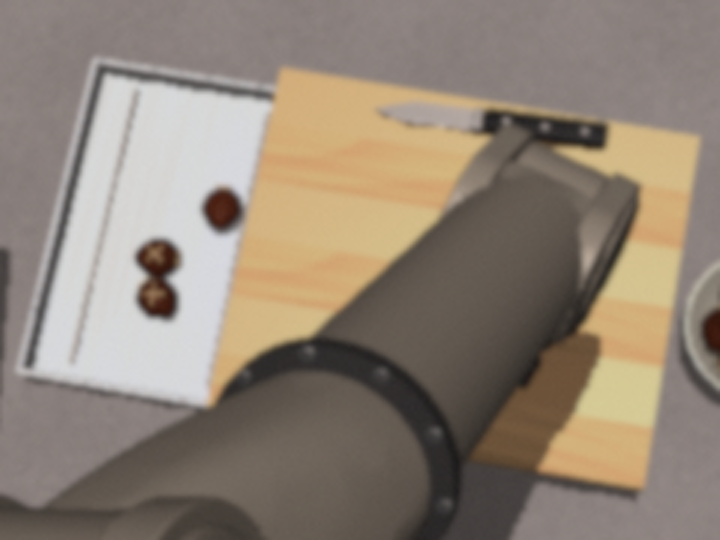

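```bash
python3 go.py -23,-22.5,-12,.082 -16.6,-1,-6,.082 -13,21,0,.082 -13,192,0,.082
```

```text
t 15.77 pos [ 0.4799 -0.0451  0.0832] board [-34.8 -76.9] phi -11.86 F [-0.5 -1.5  0.4] g 0.252 oh 0.022
-23,-22.5,-12,.082 delta mm [20.5 51.7 -1.2] |d| 56 spin -0.002
-16.6,-1,-6,.082 delta mm [ 9.8 20.2  0. ] |d| 22 spin 0.105
-13,21,0,.082 delta mm [ 7.1 21.1  0. ] |d| 22 spin 0.105
-13,192,0,.082 delta mm [ 27.8 168.7   0. ] |d| 171 spin 0.0
```

Emit:
drive_tool --increments "0.0041 0.0103 -0.001 0; 0.0041 0.0103 0 0; 0.0041 0.0103 0 0; 0.0041 0.0103 0 0; 0.0041 0.0103 0 0; 0.0049 0.0101 0 0.052; 0.0049 0.0101 0 0.052; 0.0036 0.0105 0 0.052; 0.0036 0.0105 0 0.052; 0.0016 0.0099 0 0; 0.0016 0.0099 0 0; 0 0 0 0"

```text
t: 16.77
eef_pos: [0.5208, 0.0696, 0.0822]
tool_rot: [-0.0, 0.762, 0.648, 0.0]
contact_force: [0.2, 0.9, 0.5]
gripper_width: 0.249
```

```bash
python3 - <<'E'
from h import *
im=bot.read_camera('side')[:,:,::-1]
cv2.imwrite(f'pics/side15.png',cv2.resize(im[100:250,180:340],None,fx=4,fy=4,interpolation=cv2.INTER_CUBIC))
E
python3 go.py -13,192,0,.082
```

```text
t 16.82 pos [0.5206 0.0682 0.0822] board [-13.1  41.6] phi 0.09 F [ 0.3 -0.9 -0.4] g 0.248 oh 0.022
-13,192,0,.082 delta mm [ 24.6 148.4  -0.2] |d| 150 spin -0.002
```

View pics/side15.png

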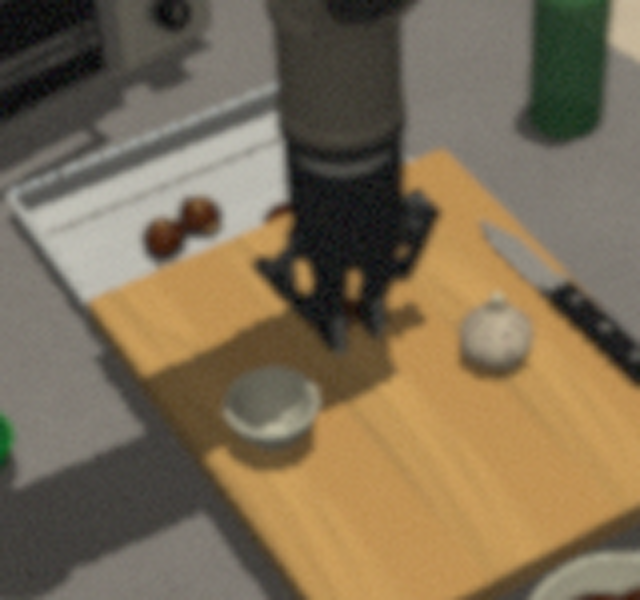

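D is still cradled between the fingertips (350,308). I push it on to the end.

Emit:
drive_tool --increments "0.0016 0.0099 0 0; 0.0016 0.0099 0 0; 0.0016 0.0099 0 0; 0.0016 0.0099 0 0; 0.0016 0.0099 0 0; 0.0016 0.0099 0 0; 0.0016 0.0099 0 0; 0.0016 0.0099 0 0; 0.0016 0.0099 0 0; 0.0016 0.0099 0 0; 0.0016 0.0099 0 0; 0.0016 0.0099 0 0"

```text
t: 17.82
eef_pos: [0.5399, 0.1867, 0.0823]
tool_rot: [0.0, 0.763, 0.647, 0.0]
contact_force: [-0.1, -0.4, 0.5]
gripper_width: 0.25
```

Emit:
drive_tool --increments "0.002 0.0138 0 0; 0.002 0.0138 0 0; 0 0 0 0; 0 0 0 0; 0 0 0.03 0; 0 0 0.03 0; 0 0 0.03 0; 0 0 0 0"

```text
t: 18.48
eef_pos: [0.5469, 0.2127, 0.1776]
tool_rot: [0.001, 0.763, 0.646, 0.004]
contact_force: [1.5, 0.5, 0.1]
gripper_width: 0.253
```

```bash
python3 - <<'E'
from h import *
im=bot.read_camera('side')[:,:,::-1]
cv2.imwrite(f'pics/side16.png',cv2.resize(im[100:250,180:340],None,fx=4,fy=4,interpolation=cv2.INTER_CUBIC))
E
python3 go.py
```

```text
t 18.53 pos [0.5457 0.2127 0.1753] board [-11.8 188.2] phi -0.1 F [ 0.  -0.6 -0.5] g 0.246 oh 0.022
```

View pics/side16.png

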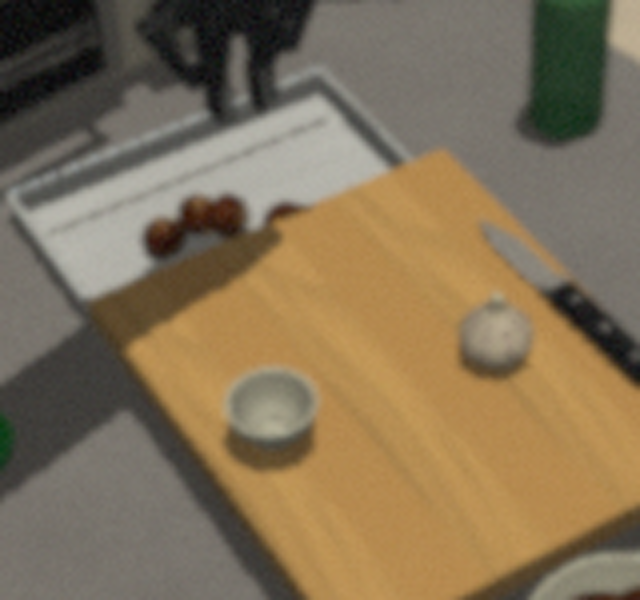

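All four are in the tray. I back off toward the board's far side so the top camera can see the tray.

Emit:
drive_tool --increments "0 0 0.02 0; 0 -0.025 0.01 0; 0 -0.025 0 0; 0 -0.025 0 0; 0 -0.025 0 0; 0 -0.025 0 0; 0 -0.025 0 0; 0 -0.025 0 0; 0 -0.025 0 0; 0 -0.025 0 0; 0 -0.025 0 0; 0 0 0 0"

```text
t: 19.53
eef_pos: [0.5421, -0.0433, 0.2018]
tool_rot: [0.001, 0.765, 0.644, -0.001]
contact_force: [0.9, -0.7, -0.1]
gripper_width: 0.251
```

```bash
python3 - <<'E'
from h import *
im=bot.read_camera('top')[:,:,::-1]
cv2.imwrite(f'pics/top17.png',cv2.resize(im[100:280,100:340],None,fx=3,fy=3,interpolation=cv2.INTER_CUBIC))
im=bot.read_camera('side')[:,:,::-1]
cv2.imwrite(f'pics/side17.png',cv2.resize(im[80:280,160:380],None,fx=3,fy=3,interpolation=cv2.INTER_CUBIC))
E
python3 go.py
```

```text
t 19.63 pos [ 0.5427 -0.0383  0.2015] board [ 26.1 -59.9] phi -0.21 F [ 0.1  1.2 -0. ] g 0.25 oh 0.022
```

View pics/top17.png

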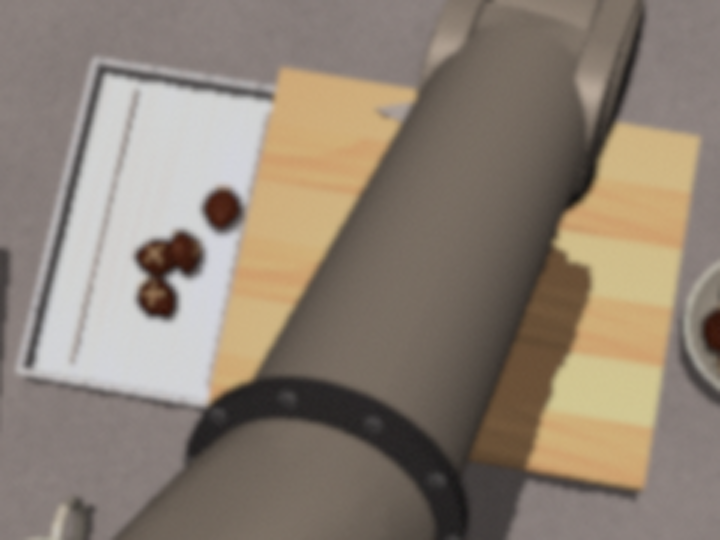

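View pics/side17.png

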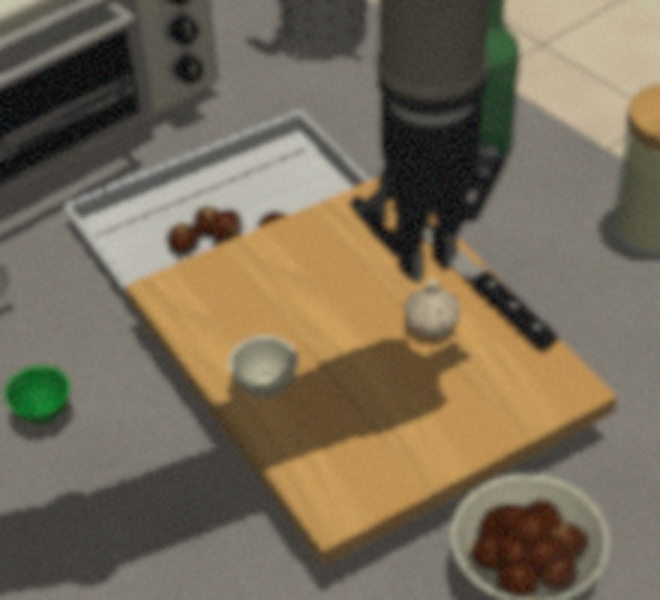

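```bash
python3 -c "
from station import bot
print(bot.hand_in())"
```

```text
the job is handed in; nothing more can be done
None
```

I swept the four scored chestnuts one at a time over the board's +y end into the tray, with the fingertips held partly open and about 4 mm above the board. I pushed them only, and steered the last two between the garlic and the dish.

In the last pictures all four are in the tray, three close together and one by the board's edge. The board is clear of chestnuts, and the garlic, white dish and black knife sit where they were in the first pictures, judged by eye. The gripper is clear, its fingertips about 70 mm above the garlic, and the clock read 19.6 s. No check failed or disagreed; the highest force in my readings was about 5 N, seen while lifting the tool clear.

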